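Set the electrode tweezers to the purple gap gauge and hold

ROBOT

A 7-joint arm with a two-finger parallel gripper is mounted at the origin on the work surface. World frame = base frame: x ahead of the robot, y to its left, z up, the work surface at z = 0. Lengths are in m, angles in rad, forces in N, time in s.
With the tool pointing down it reaches from about 0.4 to 0.85 m from the base axis. Payload 4.5 kg.
Tool frame: the origin (TCP) lies midway between the tips of the shut fingers; the grasp point (between the pads) lies 19 mm behind it; z points along the fingers, y is the line along which they close (so a half turn about z gives the same grasp; the last joint's range is limited). The gripper opens to 88 mm and grips with 3 to 60 N. Pads are 18 mm wide; open, the fingers measure 123 mm over their backs; the gripper's body (75 mm by 187 mm) begins 45 mm behind the grasp point.
Start: joints at [1.313, 0.689, -0.195, 1.565, 0.157, 0.902, -0.215], TCP at [0.18, -0.599, 0.239] pointing down, gripper open.
Joint ranges: [-3.01, 3.01], [-0.46, 2.08], [-1.47, 1.51], [0.13, 2.56], [-1, 4.14], [0.04, 2.09], [-2.66, 2.66]. Speed limits (rad/s): [2.57, 2.57, 3.14, 3.14, 3.14, 3.14, 3.14].

INTERFACE

Orientations are given as a unit quaternion [x, y, z, w].
In Python, from plant import r, eyes, finish_job gives the robot as it stands. The module is installed in compiled form; this text tells all that it offers.
- The arm moves only by the tool move_arm, never from a script. Its argument "motion" is a list of rows, each a list of 7 numbers: the shift along the tool's x, y, z in mm, then the turn, a rotation vector about the tool's x, y, z in degrees, then the closure, from 0 (fully open) to 1 (shut). A call has 1 to 5 rows; each row is the pose to reach, as a shift and turn from the pose commanded when the call began, along the tool's axes at that moment; what a row does not reach only later rows make up. A row lasts 1/8 s, in which the tool goes at most 62.5 mm and 10.7 degrees, less where a joint would pass 70% of its speed; a pose out of reach is approached as far as the arm can. A call with a gripper value outside its range is refused whole. The fingers move at their own pace and stop on an object; "newtons" is the grip in N (left out, the last holds). Time passes only in rows, so rows that repeat a pose let the fingers close. It gives the time, the measured TCP pose, the force, the opening and the grip force at its end, in the units of the state.
- r.get_state(): the state, without advancing time (a new reading comes with each control period).
- eyes.snapshot(name): name is "scene" or "top" or "wrist"; returns a dict with "frame" (384x512x3 uint8, red, green, blue), "z_map" (384x512 float32, m along the optical axis (not along the pixel's ray), 0 where there is no reading), "intrinsics" (3x3 intrinsics, pixels), "dist" ([k1, k2, p1, p2, k3] as OpenCV has them; the pictures are not rectified), "world_to_cam" (4x4, takes a point from world to camera coordinates). Camera axes: x right, y down, z forward; pixel columns grow to the right and rows downward; lengths in m; the calibration is good to about 2 mm. A picture is of the moment at which its call begins.
- finish_job(): hands the job in; it is judged then, once.
The state is a dict: "clock": time; "q": joint angles; "qd": joint speeds; "joint_torque": joint torques, N m; "tool_pos": TCP position; "eef_rot": TCP orientation; "contact_force": force on the tool from outside, world axes, zero at the start; "moment": the same for the moment, N m; "opening": opening from 0.0 (shut) to 1.0 (fully open); "finger_force": force on a finger pad.
Only numpy, scipy, OpenCV 4.12 (cv2) and the standard library are available. Lean on these libraries where they do the work, as an engineer would, in place of code of your own. Each camera call takes 0.05 s, during which the arm holds its last target. There are 200 camera calls.

TASK

Turn the round gauge table one click clockwise (seen from above), so that the purple gauge with its two white lines comes to rest under the tips of the sprung tweezers. Then squeeze the tweezers by their two yellow pads until the tips are as far apart as the two white lines (14 mm, centre to centre) and keep that gap steady: finish while still holding the tweezers squeezed. Leave the tip box and the well plate where they stand.

Things in the scene. Friction and masses are not known exactly. Their poses are not given: they have to be found in the camera images.
- jig: fixed jig: grey plinth 350 x 210 x 14 mm with a round gauge table and steel tweezers clamped level in a blue heel post. Origin: on the bench (z = 0) on the gauge table's axis. Its x axis runs from there along under the tweezers (tips first) to the heel post, y left, z up; 'jig x, y' below are in this frame. Plinth: x = -115 to 235, y = +-105 mm
- turntable (a joint): angle of the gauge table, rad: about 0 at the start, growing clockwise seen from above. Spring detents (clicks) hold it at every multiple of pi/3 (60 degrees); wanted 1.047. Pushing a pin sideways with 1 to 3 N turns it; let go past half a click it snaps on into the next place
- table_top (a point): centre of the gauge table's flat top (z = 30 mm), an aluminium disc of 180 mm diameter. On it: six coloured gauge slides 20 x 40 x 3 mm, 50 mm from the axis (tops at z = 33 mm), each with two lines at its own spacing, and between them six black upright pins, 12 mm diameter, z = 30 to 54 mm, 75 mm from the axis, at rest at 30, 90, 150, ... degrees from jig x
- turn_pin (a point): centre of the top (z = 54 mm) of one black pin, 75 mm from the table's axis; at the start the pin at 210 degrees: jig x = -65, y = -37 mm, on the side away from the tweezers. One click clockwise carries it to 150 degrees: x = -65, y = +37 mm. It can be pinched from above and led along the arc
- purple_gauge (a point): centre of the top of the purple gauge slide with two white lines, each 4 mm wide, 14 mm between their centres. It rides on the gauge table: at the start at 60 degrees from jig x, one click before the tips; wanted at jig x = 50, y = 0 mm
- blade_left: the left (+y) sprung steel arm of the tweezers, hinged in the heel post at jig x = 200, y = +8, z = 68 mm (its origin); it only swings level, inward against a spring and back. It carries a yellow finger pad 30 mm long (along the arm), 22 mm high, z = 57 to 79 mm
- blade_right: the right (-y) arm of the tweezers, the mirror image, hinged at jig x = 200, y = -8, z = 68 mm (its origin)
- heel_top (a point): centre of the top of the blue heel post (34 x 36 mm, top at z = 80 mm) at jig x = 207, y = 0 mm; a small steel screw stands 6 mm above it
- pad_left (a point): centre of the outer face of the left yellow pad: jig x = about 100, y = +24 mm with the tweezers free, +16 mm at the marked gap, z = 68 mm. Each arm pushes back with 0.7 N per mm that its pad moves in, about 5.6 N at the marked gap; there is no stop there (tips stop about 4 mm apart)
- pad_right (a point): centre of the outer face of the right yellow pad: jig x = about 100, y = -24 mm free, -16 mm at the marked gap, z = 68 mm. So across the pads it is 48 mm free and 32 mm at the marked gap, where the pad faces are parallel; 1 mm across the pads changes the tip gap by 1.5 mm
- tip_left (a point): lower end of the left arm's tip, a 4 mm round pin bent down, on its centre line: jig x = 50, y = +19 mm free, +7 mm at the marked gap, z = 38 mm (5 mm over the gauge slides)
- tip_right (a point): lower end of the right arm's tip: y = -19 mm free, -7 mm at the marked gap. The tips are 38 mm apart, centre to centre, when free
- tip_box: bystander: pipette tip box, clear with red tips, 80 x 120 x 59 mm, origin at the centre of its underside
- well_plate: bystander: white well plate, 85 x 127 x 15 mm, origin at the centre of its underside

How it is judged:
On the way:
1. the gauge table rests one click clockwise from its start, purple gauge under the tips, before the tweezers are squeezed (value of joint turntable between 0.967 and 1.127 rad and velocity of joint turntable between -0.1 and 0.1 rad/s and contact force between the fingers and blade_left below 0.5 N and contact force between the fingers and blade_right below 0.5 N), for 0.2 s.
At the end, for the whole second after the job is handed in: The gauge table sits one click on (within 0.08 rad of pi/3), the tips are 14 mm apart centre to centre (within 2.5 mm), both arms are still and each is pressed by the fingers with more than 1.5 N, through the last second (value of joint turntable between 0.967 and 1.127 rad and horizontal distance between tip_left and tip_right between 0.0115 and 0.0165 m and contact force between the fingers and blade_left above 1.5 N and contact force between the fingers and blade_right above 1.5 N and angular speed of each of blade_left, blade_right below 0.05 rad/s); the arm keeps its last pose, push and grip.
It fails at once if a bystander (tip box or well plate) is moved more than 20 mm (distance of any of tip_box, well_plate from where it was at the start of the episode above 0.02 m).
It also fails if it takes over 48 s, if anything falls off the work surface, if the arm or the gripper's body presses on something with over 40 N, if the wrist force passes 120 N, or if a joint passes its speed limit or range.

## Working session

There is one attempt and no reset: what is moved stays moved. The work goes in short steps, Python scripts to look and compute and a tool call to move; the robot and the scene stay as the last step left them, time stands still between calls to the robot, and variables do not carry over. Pictures are saved under pics/ and viewed, at most 10 in all, crops included, and the job is handed in when it is done.

Besides the shell and the picture viewer there is one more tool, called after ">>>" as a command line: name --pt "numbers of a row" for each row, then --argument value for the rest. move_arm: Moves the arm, as the interface text tells. Its arguments: {"type":"object","properties":{"motion":{"type":"array","items":{"type":"array","items":{"type":"number"}}},"newtons":{"type":"number"}},"required":["motion"]}

```bash
mkdir -p pics; cat > h.py <<'E'
import numpy as np, cv2
from plant import r, eyes, finish_job
from scipy.spatial.transform import Rotation as R
def snap(n,f=None):
    d=eyes.snapshot(n)
    if f: cv2.imwrite('pics/'+f,d['frame'][:,:,::-1])
    return d
def ray(d,uv):
    p=cv2.undistortPoints(np.array([[uv]],float),d['intrinsics'],np.array(d['dist'],float))[0,0]
    T=d['world_to_cam'];A=T[:3,:3]
    return -A.T@T[:3,3], A.T@np.array([p[0],p[1],1.])
def onz(d,uv,z):
    o,v=ray(d,uv); return o+v*(z-o[2])/v[2]
def depthpt(d,uv):
    o,v=ray(d,uv); return o+v*d['z_map'][int(round(uv[1])),int(round(uv[0]))]
def pix(d,P):
    T=d['world_to_cam'];return cv2.projectPoints(np.array(P,float).reshape(-1,1,3),cv2.Rodrigues(T[:3,:3])[0],T[:3,3],d['intrinsics'],np.array(d['dist'],float))[0][:,0]
E
python3 - <<'E'
from h import *
a=snap('scene','s0.png');b=snap('top','t0.png')
for d in(a,b):print(ray(d,(256,192)),d['z_map'][192,256])
s=r.get_state();print(s['clock'],s['tool_pos'],s['eef_rot'],R.from_quat(s['eef_rot']).as_matrix().round(3))
cv2.imwrite('pics/st0.png',np.vstack([cv2.resize(x['frame'][:,:,::-1],(400,300)) for x in(a,b)]))
E
```

```text
(array([ 1.05666215, -0.76217193,  0.86682641]), array([-0.38639617,  0.65454491, -0.64987525])) 1.2824901
(array([0.54564405, 0.06339558, 1.15752267]), array([ 0.03383599, -0.00361515, -0.99953613])) 1.1289887
0.1 [ 0.17959018 -0.59806459  0.23798606] [ 9.89366772e-01  1.45439739e-01 -1.88610266e-04 -7.97601684e-04] [[ 0.958  0.288 -0.001]
 [ 0.288 -0.958  0.002]
 [-0.    -0.002 -1.   ]]
```

View pics/t0.png

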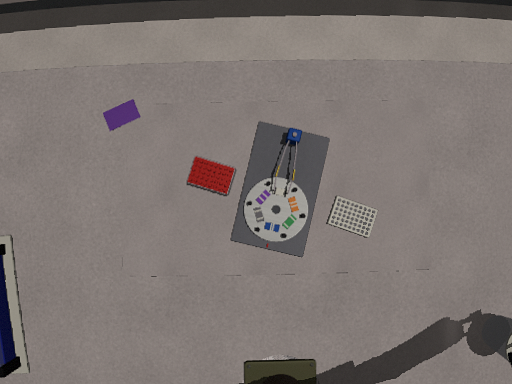

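View pics/s0.png

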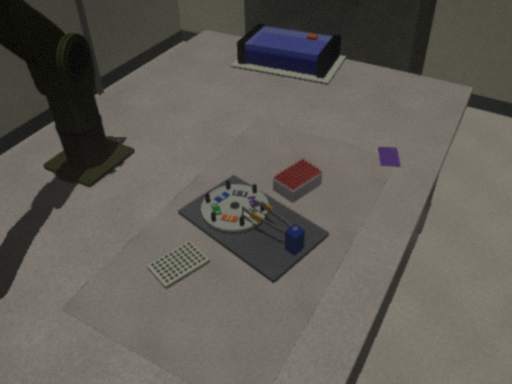

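The top view shows the table's axis at about (276,210), the blue heel at (295,135), the purple gauge at (263,198), the tip box at (211,176) and the plate at (353,216). The scene view agrees, with the disc at (235,207) and the heel at (295,238).

```bash
cat > m1.py <<'E'
from h import *
a=snap('scene');b=snap('top')
def blobs(d,f,roi,mn=20):
    h=cv2.cvtColor(d['frame'],cv2.COLOR_RGB2HSV).astype(int);m=f(h[...,0],h[...,1],h[...,2]).astype(np.uint8)
    k=np.zeros_like(m);x0,y0,x1,y1=roi;k[y0:y1,x0:x1]=m[y0:y1,x0:x1]
    n,l,s,c=cv2.connectedComponentsWithStats(k)
    return [(s[i,4],c[i].round(1),(l==i)) for i in range(1,n) if s[i,4]>=mn]
rt=(230,115,335,260);rs=(175,170,330,275)
blue=lambda h,s,v:(h>105)&(h<125)&(s>120)
white=lambda h,s,v:(s<40)&(v>150)
purp=lambda h,s,v:(h>125)&(h<150)&(s>80)
yel=lambda h,s,v:(h>18)&(h<32)&(s>120)
def tri(u,w):
    o1,v1=ray(a,u);o2,v2=ray(b,w);A=np.c_[v1,-v2];t=np.linalg.lstsq(A,o2-o1,rcond=None)[0]
    p,q=o1+t[0]*v1,o2+t[1]*v2;return ((p+q)/2).round(4),np.linalg.norm(p-q).round(4)
for nm,f in dict(blue=blue,white=white,purp=purp,yel=yel).items():
  for n,d,ro in(('scene',a,rs),('top',b,rt)):
    for s,c,m in blobs(d,f,ro,6):
        print(nm,n,s,c,'depth pt',depthpt(d,c).round(4))
def disc(d,ro):
    s,c,m=max(blobs(d,white,ro),key=lambda t:t[0])
    cn=cv2.findContours(m.astype(np.uint8),0,1)[0][0]
    e=cv2.fitEllipse(cv2.convexHull(cn));return e
ea,eb=disc(a,rs),disc(b,rt);print(ea,eb,tri(ea[0],eb[0]),onz(b,eb[0],.03),onz(a,ea[0],.03))
E
python3 m1.py
```

```text
blue scene 14 [225.1 194.1] depth pt [0.4925 0.0287 0.0349]
blue scene 16 [218.1 198.7] depth pt [0.4854 0.0048 0.034 ]
blue scene 326 [293.7 238.7] depth pt [ 0.7437 -0.0658  0.0721]
blue top 169 [293.2 135.8] depth pt [ 0.7305 -0.043   0.0846]
blue top 31 [267.4 225.6] depth pt [0.4902 0.0297 0.0374]
blue top 28 [276.2 227.8] depth pt [0.4833 0.0052 0.0309]
white top 2030 [276. 210.] depth pt [0.5327 0.0047 0.0318]
white top 12 [288. 186.] depth pt [ 0.5986 -0.0299  0.0347]
white top 8 [261.  198.5] depth pt [0.5654 0.0458 0.0338]
white top 48 [332.  216.5] depth pt [ 0.5108 -0.1539  0.0179]
purp scene 11 [251.3 197.3] depth pt [0.5607 0.0525 0.0332]
purp scene 10 [255.5 204.2] depth pt [0.5856 0.0315 0.0355]
purp top 20 [266.  192.7] depth pt [0.5812 0.0316 0.0348]
purp top 22 [262.6 196.5] depth pt [0.5709 0.0412 0.0324]
purp top 29 [259.  200.4] depth pt [0.5602 0.0515 0.0359]
yel scene 20 [268.4 206. ] depth pt [0.6405 0.0016 0.0766]
yel scene 60 [255.7 216.7] depth pt [ 0.6296 -0.0435  0.0727]
yel top 15 [277.  170.7] depth pt [0.638  0.0023 0.0787]
yel top 17 [293.2 174.2] depth pt [ 0.6283 -0.0415  0.0726]Traceback (most recent call last):
  File "m1.py", line 24, in <module>
    ea,eb=disc(a,rs),disc(b,rt);print(ea,eb,tri(ea[0],eb[0]),onz(b,eb[0],.03),onz(a,ea[0],.03))
          ~~~~^^^^^^
  File "m1.py", line 21, in disc
    s,c,m=max(blobs(d,white,ro),key=lambda t:t[0])
          ~~~^^^^^^^^^^^^^^^^^^^^^^^^^^^^^^^^^^^^^
ValueError: max() iterable argument is empty
```

>>> move_arm --pt "41 -45 2 0 0 0 0" --pt "82 -90 4 0 0 0 0" --pt "123 -135 6 0 0 0 0" --pt "164 -180 8 0 0 0 0" --pt "205 -225 10 0 0 0 0"

```text
clock: 0.82
tool_pos: [0.3122, -0.3224, 0.2288]
eef_rot: [0.989, 0.145, 0.0, 0.0]
contact_force: [0.7, 0.1, 0.0]
opening: 1.0
finger_force: 0.0
```

>>> move_arm --pt "41 -45 2 0 0 0 0" --pt "82 -90 4 0 0 0 0" --pt "123 -135 6 0 0 0 0" --pt "164 -180 8 0 0 0 0" --pt "205 -225 10 0 0 0 0"

```text
clock: 1.45
tool_pos: [0.4438, -0.0478, 0.2187]
eef_rot: [0.989, 0.145, 0.0, 0.0]
contact_force: [0.2, -1.0, -0.5]
opening: 1.0
finger_force: 0.0
```

>>> move_arm --pt "10 -10 5 0 0 8 0" --pt "20 -20 10 0 0 16 0" --pt "27 -27 15 0 0 24 0" --pt "27 -27 18 0 0 30.7 0" --pt "27 -27 18 0 0 30.7 0"

```text
clock: 2.08
tool_pos: [0.461, -0.0158, 0.2005]
eef_rot: [0.993, -0.121, -0.0, 0.0]
contact_force: [0.5, -0.6, -0.5]
opening: 1.002
finger_force: 0.0
```

```bash
python3 - <<'E'
from h import *
d=snap('wrist','w1.png');s=r.get_state();print(s['clock'],s['tool_pos'],R.from_quat(s['eef_rot']).as_matrix().round(3),s['contact_force'],ray(d,(256,192)))
np.savez('w1.npz',**{k:np.array(v) for k,v in d.items()})
E
```

```text
2.125 [ 0.4610638  -0.01598521  0.20066354] [[ 0.971 -0.239 -0.   ]
 [-0.239 -0.971 -0.   ]
 [-0.     0.    -1.   ]] [-0.139059    0.89953756  0.63190865] (array([ 0.53361927, -0.03308473,  0.34613256]), array([-0.28694256,  0.06010903, -0.95612326]))
```

View pics/w1.png

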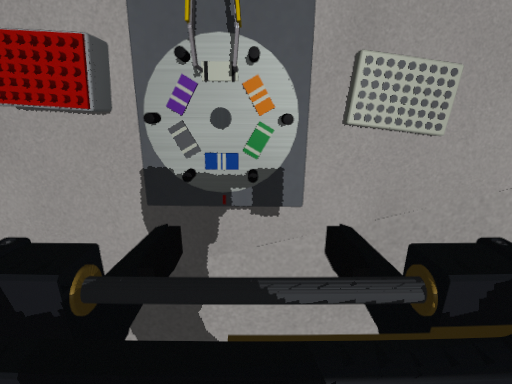

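The wrist view shows the pins at (182,54), (254,54), (152,118), (288,119), (190,175) and (253,175). Purple is at (183,95), and the turn pin (210°) is the one at (253,175).

```bash
cat > m2.py <<'E'
from h import *
d=dict(np.load('w1.npz'))
g=cv2.cvtColor(d['frame'],cv2.COLOR_RGB2HSV)
top=[]
for u in [(288,119),(254,54),(182,54),(152,118),(190,175),(253,175)]:
    u0,v0=u;w=d['z_map'][v0-14:v0+15,u0-16:u0+17];k=(g[v0-14:v0+15,u0-16:u0+17,2]<60)
    ys,xs=np.nonzero(k)
    P=np.array([depthpt(d,(u0-16+x,v0-14+y)) for x,y in zip(xs,ys)])
    t=P[(P[:,2]>.048)&(P[:,2]<.06)];print(u,len(t),t.mean(0).round(4),np.ptp(t,0).round(4));top.append(t.mean(0))
top=np.array(top)
A=np.c_[2*top[:,:2],np.ones(6)];s=np.linalg.lstsq(A,(top[:,:2]**2).sum(1),rcond=None)[0]
c=s[:2];print('c',c,'rad',np.sqrt(s[2]+c@c));print(np.degrees(np.arctan2(top[:,1]-c[1],top[:,0]-c[0])))
# gauge colours
for n,lo,hi in(('purp',(125,80,30),(150,255,255)),('orange',(5,120,60),(20,255,255)),('yel',(22,120,60),(32,255,255))):
    m=cv2.inRange(g,lo,hi);n_,l,st,ce=cv2.connectedComponentsWithStats(m)
    for i in range(1,n_):
        if st[i,4]>15:print(n,st[i],ce[i].round(1),depthpt(d,ce[i]).round(4))
# triangulate turn pin: top camera
b=snap('top');gb=cv2.cvtColor(b['frame'],cv2.COLOR_RGB2GRAY)
print(pix(b,np.vstack([top,[*c,.03]])).round(1).tolist())
cc=pix(b,top[5])[0].round().astype(int);w=gb[cc[1]-5:cc[1]+6,cc[0]-5:cc[0]+6];print(w)
ys,xs=np.nonzero(w<70);ut=(cc[0]-5+xs.mean(),cc[1]-5+ys.mean());uw=pix(d,top[5])[0]
o1,v1=ray(d,uw);o2,v2=ray(b,ut);t=np.linalg.lstsq(np.c_[v1,-v2],o2-o1,rcond=None)[0];print(o1+t[0]*v1,o2+t[1]*v2)
E
python3 m2.py
```

```text
(288, 119) 85 [ 0.5173 -0.067   0.0534] [0.0107 0.01   0.0057]
(254, 54) 114 [ 0.5883 -0.0471  0.0536] [0.011  0.01   0.0063]
(182, 54) 117 [0.6071 0.0247 0.0531] [0.0106 0.0106 0.0072]
(152, 118) 102 [0.5543 0.0768 0.0531] [0.0104 0.0108 0.0071]
(190, 175) 94 [0.4824 0.0568 0.0533] [0.0114 0.0116 0.007 ]
(253, 175) 89 [ 0.4638 -0.0152  0.0534] [0.0112 0.011  0.0074]
c [0.53544702 0.00496537] rad 0.0742544090806465
[-104.19270583  -44.51867874   15.36410349   75.25906396  135.62556895
 -164.26471338]
purp [178  74  20  19 187] [187.3  82.7] [0.5809 0.0304 0.033 ]
purp [172  87  20  18 165] [181.5  94.7] [0.5703 0.0403 0.0339]
purp [166  98  20  18 177] [175.6 106.4] [0.5601 0.0509 0.033 ]
orange [242  75  21  19 214] [252.3  84. ] [ 0.562  -0.0391  0.0331]
orange [250  89  17  13  91] [258.2  95.2] [ 0.5491 -0.0428  0.0314]
orange [254  97  21  19 213] [264.  106.1] [ 0.536  -0.0464  0.0324]
yel [185   0   5  23 103] [186.9  10. ] [0.632  0.003  0.0788]
yel [235   0   6  27 105] [237.8  11. ] [ 0.6204 -0.0405  0.078 ]
[[302.8, 215.2], [294.9, 189.3], [268.5, 182.9], [249.8, 202.6], [257.7, 228.9], [284.3, 235.2], [275.9, 209.0]]
[[45 49 46 49 52 48 48 34 27 25 20]
 [38 39 36 34 34 27 29 24 17 19  7]
 [24 28 32 31 30 17 23 30 31 30 25]
 [18 33 33 37 37 23 23 33 35 37 38]
 [23 31 40 40 39 28 22 38 41 41 40]
 [21 32 40 42 41 30 19 38 42 43 44]
 [18 31 44 43 45 35 17 41 43 43 43]
 [20 31 46 44 46 44 17 40 45 46 45]
 [22 30 45 46 43 48 20 34 45 44 46]
 [19 27 44 48 44 47 23 29 46 42 44]
 [23 25 43 46 44 46 28 30 43 47 45]]
[ 0.46390863 -0.01522366  0.05366168] [ 0.46449376 -0.01449086  0.05356697]
```

>>> move_arm --pt "2 -1.3 50 0 0 0.6 0.55" --pt "2 -1.3 90 0 0 0.6 0.55" --pt "2 -1.3 120 0 0 0.6 0.55" --pt "2 -1.3 145 0 0 0.6 0.55" --pt "2 -1.3 162 0 0 0.6 0.55" --newtons 8

```text
clock: 2.8
tool_pos: [0.4634, -0.0154, 0.0377]
eef_rot: [0.992, -0.126, -0.0, -0.0]
contact_force: [0.3, -0.4, 0.2]
opening: 0.466
finger_force: 0.0
```

>>> move_arm --pt "0 0 0 0 0 0 0.9" --pt "0 0 0 0 0 0 1" --pt "0 0 0 0 0 0 1" --pt "0 0 0 0 0 0 1" --pt "0 0 0 0 0 0 1" --newtons 8

```text
clock: 3.42
tool_pos: [0.4638, -0.0155, 0.0394]
eef_rot: [0.992, -0.127, 0.001, 0.0]
contact_force: [-0.2, -1.4, 6.3]
opening: 0.128
finger_force: 8.0
```

>>> move_arm --pt "-3.5 -7 -2 0 0 0 1" --pt "-6.3 -14.3 -2 0 0 0 1" --pt "-8.4 -21.9 -2 0 0 0 1" --pt "-9.6 -29.7 -2 0 0 0 1" --pt "-10 -37.5 -2 0 0 0 1" --newtons 8

```text
clock: 4.05
tool_pos: [0.4618, 0.0246, 0.0406]
eef_rot: [0.992, -0.126, -0.001, -0.0]
contact_force: [-3.0, -1.7, -2.5]
opening: 0.131
finger_force: 8.0
```

>>> move_arm --pt "0.4 -7.8 0 0 0 0 1" --pt "1.6 -15.6 0 0 0 0 1" --pt "3.7 -23.2 0 0 0 0 1" --pt "6.5 -30.5 0 0 0 0 1" --pt "10 -37.5 0 0 0 0 1"

```text
clock: 4.68
tool_pos: [0.4832, 0.0578, 0.0408]
eef_rot: [0.992, -0.127, 0.001, -0.0]
contact_force: [-3.3, -4.7, -2.4]
opening: 0.129
finger_force: 8.0
```

>>> move_arm --pt "0 0 0 0 0 0 1" --pt "0 0 0 0 0 0 0.8" --pt "0 0 0 0 0 0 0.55" --pt "0 0 -15 0 0 0 0.55" --pt "0 0 -40 0 0 0 0.55"

```text
clock: 5.3
tool_pos: [0.482, 0.0572, 0.0815]
eef_rot: [0.992, -0.127, -0.0, 0.0]
contact_force: [0.3, -0.3, 0.2]
opening: 0.445
finger_force: 0.0
```

>>> move_arm --pt "0 0 -40 0 0 0 0.4" --pt "0 0 -80 0 0 0 0.4" --pt "20 10 -80 0 0 0 0.4" --pt "40 20 -80 0 0 0 0.4" --pt "40 20 -80 0 0 0 0.4"

```text
clock: 5.92
tool_pos: [0.517, 0.0266, 0.1618]
eef_rot: [0.992, -0.128, 0.001, 0.0]
contact_force: [-0.2, 0.4, 0.4]
opening: 0.597
finger_force: 0.0
```

```bash
python3 - <<'E'
from h import *
d=snap('wrist','w2.png');s=r.get_state();print(s['clock'],s['tool_pos'],R.from_quat(s['eef_rot']).as_matrix().round(3),s['contact_force'])
np.savez('w2.npz',**{k:np.array(v) for k,v in d.items()})
E
```

```text
5.975 [0.5157566  0.02769132 0.16137317] [[ 0.968 -0.253  0.001]
 [-0.253 -0.968  0.   ]
 [ 0.    -0.    -1.   ]] [-0.7924269  -0.25895123 -0.30616859]
```

View pics/w2.png

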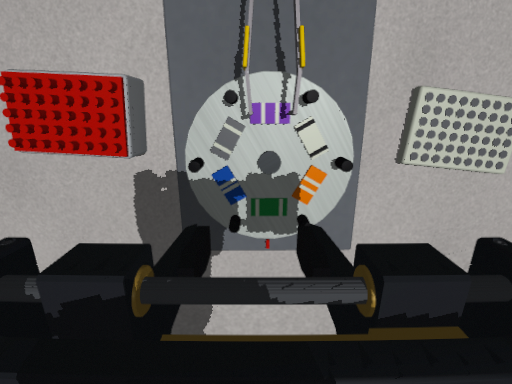

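Purple is now under the tips, at about (270,113). The yellow pads are at (246,46) and (302,46). Next I check the table angle and measure the pads.

```bash
cat > m3.py <<'E'
from h import *
d=dict(np.load('w2.npz'));g=cv2.cvtColor(d['frame'],cv2.COLOR_RGB2HSV)
J=np.array([.5353,.0050]);a=np.radians(-14.45);M=np.array([[np.cos(a),np.sin(a)],[-np.sin(a),np.cos(a)]])
for u0,v0 in[(230,97),(311,97),(196,164),(344,164)]:
    k=g[v0-12:v0+13,u0-12:u0+13,2]<60;ys,xs=np.nonzero(k)
    P=np.array([depthpt(d,(u0-12+x,v0-12+y)) for x,y in zip(xs,ys)]);t=P[(P[:,2]>.048)&(P[:,2]<.06)].mean(0)
    p=M@(t[:2]-J);print('pin',t.round(4),(p*1000).round(1),np.degrees(np.arctan2(p[1],p[0])).round(2))
for n,lo,hi in(('purp',(125,80,30),(150,255,255)),('yel',(20,120,60),(34,255,255))):
    l,st,ce=cv2.connectedComponentsWithStats(cv2.inRange(g,lo,hi))[1:]
    for i in range(1,len(st)):
        if st[i,4]>40:
            ys,xs=np.nonzero(l==i);P=np.array([depthpt(d,(x,y)) for x,y in zip(xs,ys)]);q=(P[:,:2]-J)@M.T*1000
            print(n,st[i],P.mean(0).round(4),'jig',q.mean(0).round(1),q.min(0).round(1),q.max(0).round(1),'z',np.percentile(P[:,2],[5,50,95]).round(4))
E
python3 m3.py
python3 - <<'E'
from h import *
# second view (top): yellow pads
J=np.array([.5353,.0050]);a=np.radians(-14.45);M=np.array([[np.cos(a),np.sin(a)],[-np.sin(a),np.cos(a)]])
d=snap('top');g=cv2.cvtColor(d['frame'],cv2.COLOR_RGB2HSV)
st,ce=cv2.connectedComponentsWithStats(cv2.inRange(g[:200],(20,120,60),(34,255,255)))[2:]
for s,c in zip(st[1:],ce[1:]):
    if 5<s[4]<60 and 260<c[0]<310: p=onz(d,c,.079);print('top',s,p,M@(p[:2]-J)*1000,depthpt(d,c)[2])
E
```

```text
pin [0.6074 0.025  0.0535] [64.9 37.4] 29.98
pin [ 0.5891 -0.0463  0.0533] [ 64.9 -36.2] -29.14
pin [0.555  0.077  0.0533] [ 1.1 74.7] 89.15
pin [ 0.5181 -0.0664  0.0532] [  1.2 -73.4] -89.1
purp [250 103  11  21 202] [0.5871 0.0065 0.0333] jig [49.8 14.4] [40.5  9.9] [59.8 20.1] z [0.0315 0.0328 0.0341]
purp [265 103  10  21 208] [ 0.5841 -0.007   0.034 ] jig [50.3  0.6] [40.4 -4.2] [59.8 16.6] z [0.0316 0.0327 0.0339]
purp [279 103  11  21 212] [ 0.5802 -0.0208  0.0366] jig [ 50.  -13.7] [ 40.4 -19.4] [59.7 16.6] z [0.0317 0.0327 0.0339]
yel [242  25   7  45 191] [0.6392 0.0016 0.0756] jig [101.4  22.6] [51.1 16.6] [134.5  28. ] z [0.0143 0.0785 0.0796]
yel [299  25   7  43 227] [ 0.6281 -0.0416  0.0759] jig [101.5 -22. ] [ 86.1 -36.5] [125.7 -19.1] z [0.0744 0.0782 0.0797]
yel [132 266  20  49 282] [0.5523 0.0518 0.2434] jig [ 4.7 49.6] [-3.8 16.6] [51.1 51.1] z [0.2355 0.243  0.247 ]
yel [369 278   7  38 131] [ 0.5324 -0.0113  0.246 ] jig [  1.3 -16.5] [ -5.7 -17.4] [  5.7 -15.5] z [0.2441 0.2462 0.2473]
top [275 166   5  10  15] [0.63811033 0.00226537 0.079     ] [100.24038538  23.00665769] 0.07714819849175392
top [292 169   3  11  17] [ 0.62789765 -0.04098499  0.079     ] [101.14326406 -21.4239289 ] 0.08149366717204343
```

>>> move_arm --pt "40 5 0 0 0 0 0.1" --pt "80 10 0 0 0 0 0.1" --pt "125 16.4 0 0 0 0 0.1" --pt "125 16.4 0 0 0 0 0.1" --pt "125 16.4 0 0 0 0 0.1" --newtons 20

```text
clock: 6.65
tool_pos: [0.631, -0.0181, 0.1602]
eef_rot: [0.992, -0.126, -0.001, -0.0]
contact_force: [-0.6, 0.5, -0.5]
opening: 0.901
finger_force: 0.0
```

```bash
python3 - <<'E'
from h import *
d=snap('wrist','w3.png');s=r.get_state();print(s['clock'],s['tool_pos'],R.from_quat(s['eef_rot']).as_matrix().round(3),s['contact_force'],s['opening'])
np.savez('w3.npz',**{k:np.array(v) for k,v in d.items()})
E
```

```text
6.7 [ 0.63082277 -0.01788195  0.16033978] [[ 0.968 -0.25  -0.003]
 [-0.25  -0.968  0.001]
 [-0.003 -0.    -1.   ]] [-0.08102242  0.13635949  0.05436332] 0.9020690554333102
```

View pics/w3.png

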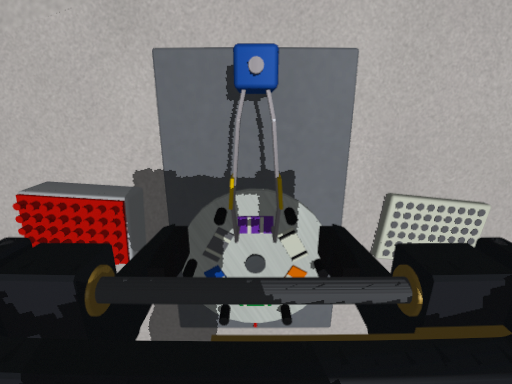

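>>> move_arm --pt "2 0.8 35 0 0 0 0.1" --pt "2 0.8 65 0 0 0 0.1" --pt "2 0.8 90 0 0 0 0.1" --pt "2 0.8 105 0 0 0 0.1" --pt "2 0.8 112 0 0 0 0.1"

```text
clock: 7.32
tool_pos: [0.6337, -0.0201, 0.0483]
eef_rot: [0.992, -0.127, -0.001, -0.0]
contact_force: [0.3, 0.1, 0.0]
opening: 0.899
finger_force: 0.0
```

>>> move_arm --pt "0 0 0 0 0 0 0.3" --pt "0 0 0 0 0 0 0.4" --pt "0 0 0 0 0 0 0.46" --pt "0 0 0 0 0 0 0.5" --pt "0 0 0 0 0 0 0.5"

```text
clock: 7.95
tool_pos: [0.6347, -0.0209, 0.0491]
eef_rot: [0.992, -0.127, 0.0, 0.0]
contact_force: [-0.8, 0.8, 1.0]
opening: 0.502
finger_force: 1.5
```

>>> move_arm --pt "0 0 0 0 0 0 0.54" --pt "0 0 0 0 0 0 0.58" --pt "0 0 0 0 0 0 0.61" --pt "0 0 0 0 0 0 0.636" --pt "0 0 0 0 0 0 0.636"

```text
clock: 8.57
tool_pos: [0.6342, -0.0207, 0.049]
eef_rot: [0.992, -0.127, -0.0, 0.0]
contact_force: [-2.8, -0.8, 5.4]
opening: 0.365
finger_force: 5.6
```

>>> move_arm --pt "0 0 0 0 0 0 0.636" --pt "0 0 0 0 0 0 0.636" --pt "0 0 0 0 0 0 0.636"

```text
clock: 8.95
tool_pos: [0.6342, -0.0207, 0.049]
eef_rot: [0.992, -0.127, -0.0, 0.0]
contact_force: [-1.8, -0.1, 4.9]
opening: 0.367
finger_force: 5.6
```

```bash
python3 - <<'E'
from h import *
d=snap('wrist');s=r.get_state();print(s['clock'],s['tool_pos'],s['contact_force'],s['opening']*88,s['finger_force'])
np.savez('w4.npz',**{k:np.array(v) for k,v in d.items()})
for p in((50,7),(50,-7)):
    a=np.radians(-14.45);P=[.5353+(p[0]*np.cos(a)-p[1]*np.sin(a))/1e3,.005+(p[0]*np.sin(a)+p[1]*np.cos(a))/1e3]
    print([pix(d,P+[z])[0].round(1).tolist() for z in(.033,.038)])
t=snap('scene')
c=d['frame'][:,:,::-1];cv2.imwrite('pics/w4.png',c)
cv2.imwrite('pics/s4.png',cv2.resize(t['frame'][180:260,190:310,::-1],(780,520),interpolation=cv2.INTER_CUBIC))
E
```

```text
9.0 [ 0.6342105  -0.02065105  0.04900956] [-2.12225871 -0.33477675  6.18416048] 31.617777433492453 5.595930379349738
[[244.5, 293.6], [244.3, 298.2]]
[[263.8, 293.6], [264.1, 298.2]]
```

View pics/w4.png

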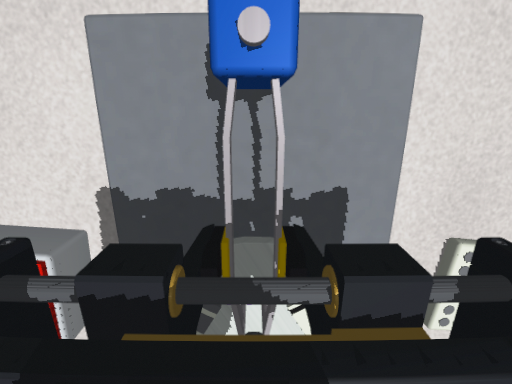

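View pics/s4.png

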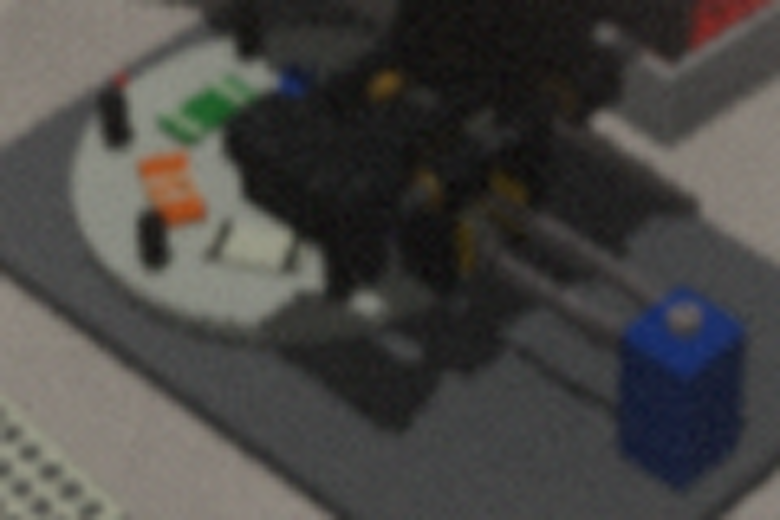

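The tips are hidden by the gripper. The pads at (226,250) and (283,250) look parallel and are held symmetrically. I'll cross-check the width across the pads from depth.

```bash
python3 - <<'E'
from h import *
J=np.array([.5353,.0050]);a=np.radians(-14.45);M=np.array([[np.cos(a),np.sin(a)],[-np.sin(a),np.cos(a)]])
for f in('w3.npz','w4.npz'):
    d=dict(np.load(f))
    Q=[]
    v,u=np.mgrid[80:275,200:310]
    for x,y in zip(u.ravel(),v.ravel()):
        P=depthpt(d,(x,y))
        if .06<P[2]<.081: Q.append([*(M@(P[:2]-J)*1000),P[2]])
    Q=np.array(Q)
    for x0 in(105,112,120,130,140,150,160,170):
        k=Q[abs(Q[:,0]-x0)<3];L=k[k[:,1]>0,1];S=k[k[:,1]<0,1]
        if len(L) and len(S):print(f,x0,len(k),np.median(L).round(1),np.median(S).round(1),(np.median(L)-np.median(S)).round(1))
E
```

```text
w3.npz 105 83 20.5 -20.9 41.4
w3.npz 112 86 20.3 -19.8 40.1
w3.npz 120 49 18.7 -18.3 37.1
w3.npz 130 49 18.4 -17.9 36.3
w3.npz 140 59 17.3 -16.9 34.3
w3.npz 150 53 16.3 -16.3 32.6
w3.npz 160 57 16.0 -15.6 31.6
w3.npz 170 65 14.2 -14.2 28.4
w4.npz 105 327 14.1 -13.4 27.4
w4.npz 112 1225 20.9 -20.6 41.4
w4.npz 120 157 12.7 -12.0 24.7
w4.npz 130 182 12.5 -12.2 24.6
w4.npz 140 189 12.2 -12.0 24.1
w4.npz 150 197 12.3 -11.9 24.2
w4.npz 160 229 12.4 -12.0 24.4
w4.npz 170 221 11.7 -11.5 23.1
```

```bash
python3 -c "
from h import *
print(finish_job())"
```

```text
the job is handed in; nothing more can be done
None
```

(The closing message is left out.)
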